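# Hold the peelings caddy open, then ease its lid shut

## Robot

A 6-joint arm with a two-finger parallel gripper is mounted at the origin on the work surface. World frame = base frame: x ahead of the robot, y to its left, z up, the work surface at z = 0. Lengths are in m, angles in rad, forces in N, time in s.
With the tool pointing down it reaches from about 0.15 to 0.775 m from the base axis. Payload 6.1 kg.
Tool frame: the origin (TCP) lies midway between the tips of the shut fingers; the grasp point (between the pads) lies 19 mm behind it; z points along the fingers, x is the direction in which the jaws open and shut, and the axes are right-handed (so a half turn about z gives the same grasp; the last joint's range is limited). The gripper opens to 85 mm and grips with 20 to 120 N. Pads are 22 mm wide; open, the fingers measure 114 mm over their backs; the gripper's body (76 mm by 85 mm) begins 54 mm behind the grasp point. The pads swing forward as they close: fully open they stand 13 mm farther back than shut.
Start: joints at [1.295, 0.126, -0.04, 1.405, 0, 1.571], TCP at [0.143, 0.505, 0.231] pointing down, gripper open.
Joint ranges: [-2.72, 2.72], [-0.95, 1.95], [-1.27, 1.35], [-1.78, 2.02], [-1.46, 1.47], [-3.14, 3.14]. Speed limits (rad/s): [2.39, 2.39, 3.01, 3.14, 3.14, 3.14].

## Interface

Orientations are given as a rotation vector (axis times angle).
In Python, from workcell import * gives the robot as it stands.
- The arm moves only by the shell command python3 -m handwheel 'ROWS' [FORCE]. ROWS is JSON, a list of rows, each an object with "jaw": the finger opening in cm, from 0 to 8.54; "translation": the shift along the tool's x, y, z in cm, a list of three; "twist": the turn, a rotation vector about the tool's x, y, z in degrees, a list of three. In form: [{"jaw": jaw, "translation": [x, y, z], "twist": [rx, ry, rz]}, ...]. A call has 1 to 5 rows; each row shifts and turns the pose as measured when the row begins, along the tool's axes as they then stand; what a row does not reach is not made up. A row lasts 1/12 s, in which the tool goes at most 41.7 mm and 7.16 degrees, less where a joint would pass 70% of its speed; a pose out of reach is approached as far as the arm can. A call with a gripper value outside its range is refused whole. The fingers move at their own pace and stop on an object; FORCE is the grip in N (left out, the last holds). Time passes only in rows, so rows that do not move let the fingers close. It gives the time, the measured TCP pose, the force and the opening at its end, in the units of the state.
- read_state(): the state, without advancing time (a new reading comes with each control period).
- camera(name): name is "side" or "top" or "wrist"; returns a dict with "image" (384x512x3 uint8, red, green, blue), "mtx" (3x3 intrinsics, pixels), "R" (3x3) and "t" (3): a world point X has camera coordinates R X + t; the wrist camera has in their place "hand_eye" (4x4, takes a point from camera to tool coordinates, whose origin is the TCP and whose axes are the tool frame's). Camera axes: x right, y down, z forward; pixel columns grow to the right and rows downward; lengths in m; the calibration is good to about 2 mm. A picture is of the moment at which its call begins: read the wrist's pose just before it. There is no depth.
- close_job(): hands the job in, once; it reports no verdict.
The state is a dict: "time_s": time; "joint_pos": joint angles; "qd": joint speeds; "joint_torque": joint torques, N m; "position": TCP position; "tcp_rot": TCP orientation; "ft_force": force on the tool from outside, world axes, zero at the start; "ft_torque": the same for the moment, N m; "finger_gap": opening from 0.0 (shut) to 1.0 (fully open).
Only numpy, scipy, OpenCV 4.12 (cv2) and the standard library are available. Lean on these libraries where they do the work, as an engineer would, in place of code of your own. Each camera call takes 0.05 s, during which the arm holds its last target.

## Task

I need both hands to scrape the squeezed lemon halves off the board, so work the peelings caddy for me: with your fingertips press the black paddle of the lever beside the bamboo stand all the way down, so that the linked lid stands fully open, and keep it there for three seconds. Then let the paddle up slowly under your fingers, taking a couple of seconds, so that the lid settles shut without slamming, and take your hand away. Work it by the lever only: keep your hand off the lid, pick nothing up, and leave the cruets, pot and everything else standing where they are.

Things in the scene. Friction and masses are not known exactly. Their poses are not given: they have to be found in the camera images.
- stand: Two-tier bamboo stand, fixed, 260 mm wide, front to its own -x, origin on the bench. In front (stand x -150 to +15 mm) the low peelings caddy with a steel liner, closed by the lid (top 136 mm above the bench); behind it (x 22 to 114 mm) an upper tier, top at 247 mm, with the cruets and spice jar. The lever is outside its -y side, the paddle ahead of that front corner.
- paddle (a point): Centre of the paddle's black rubber top, the place to press: 46 mm (stand x) by 70 mm (y), at stand x -200, y -178 mm, 116 mm above the bench with the lid shut; it goes almost straight down 55 mm to its stop. At rest it slopes 14 degrees (front edge high), fully pressed 14 degrees the other way. Pressing takes up to about 10 N; let go, the lid's weight throws it back up. Bare bench below.
- lever (a joint): Angle of the lever about its pivot, rad: 0 at rest (lid shut), grows as the paddle is pressed down.
- lid_hinge (a joint): Angle of the lid about its rear hinge, rad: 0 shut, about 1.05 fully open.
- lid_front (a point): Middle of the lid's front edge, on its top face: 136 mm above the bench when shut, about 281 mm when fully open. The bamboo lid is 165 mm deep, 270 mm wide, 10 mm thick.
- lid: The bamboo lid panel itself; origin on the hinge axis at the lid's rear edge, panel towards its -x. Not to be touched.
- cruet_oil: Green glass cruet with its clear stopper seated, 58 mm wide, 147 mm tall, on the upper tier. Origin at the centre of its foot. Bystander.
- cruet_vinegar: Amber glass cruet with its clear stopper seated, 58 mm wide, 147 mm tall, on the upper tier. Origin at the centre of its foot. Bystander.
- spice_jar: Terracotta spice jar with a brass cap, 52 mm wide, 70 mm tall, on the upper tier. Origin at the centre of its foot. Bystander.
- pot: Lidded turquoise ceramic pot with two lugs, 132 mm wide (176 mm over the lugs), 140 mm tall, on the bench beside the stand, opposite the lever. Origin at the centre of its foot. Bystander.
- trivet: Folded stainless steel trivet: two bars side by side, 190 x 25 x 14 mm, lying on the bench on the stand's lever side. Origin under its centre, bars along its x. Bystander.
- tea_glass: Clear tea glass, 60 mm wide, 80 mm tall, on the bench about 140 mm beyond the paddle on the side away from the stand. Origin at the centre of its foot. Bystander.
- board: Chopping board 150 x 240 x 16 mm (along its x and y) with three squeezed lemon halves on it (43 mm tall in all), on the bench right in front of the caddy. Origin under its centre. Bystander.

How it is judged:
On the way:
1. the lid stands fully open and is kept there for the three seconds (value of joint lid_hinge above 0.95 rad), for 2.7 s.
At the end, for the whole second after the job is handed in: The lid is shut (within 0.03 rad) and at rest after having stood fully open (over 0.95 rad) for at least 2.7 s, and every bystander is within 12 mm of where it stood (value of joint lid_hinge below 0.03 rad and velocity of joint lid_hinge between -0.05 and 0.05 rad/s and distance of each of cruet_oil, cruet_vinegar, spice_jar, pot, trivet, tea_glass, board from where it was at the start of the episode below 0.012 m); the robot touches nothing.
It fails at once if the lid slams: it closes faster than 2 rad/s within its last 0.35 rad (value of joint lid_hinge below 0.35 rad and velocity of joint lid_hinge below -2 rad/s).
It fails at once if the robot touches the lid instead of working it by the lever (contact force between any of the fingers, the arm and lid above 0.5 N).
It fails at once if a bystander is shoved or picked up (over 12 mm) (distance of any of cruet_oil, cruet_vinegar, spice_jar, pot, trivet, tea_glass, board from where it was at the start of the episode above 0.012 m).
It also fails if it takes over 45 s, if anything falls off the work surface, if the arm or the gripper's body presses on something with over 40 N, if the wrist force passes 120 N, or if a joint passes its speed limit or range.

## Working session

There is one attempt and no reset: what is moved stays moved. The work goes in short steps, Python scripts to look and compute and a shell command to move; the robot and the scene stay as the last step left them, time stands still between calls to the robot, and variables do not carry over. Pictures are saved under pics/ and viewed, and the job is handed in when it is done.

```bash
mkdir -p pics; python3 - <<'E'
from workcell import *
import cv2
s=read_state();print(s)
for n in("side","top","wrist"):
    c=camera(n);cv2.imwrite(f"pics/{n}0.png",cv2.resize(c["image"][:,:,::-1],(768,576)))
    print(n,{k:c[k].tolist() for k in c if k!="image"})
E
```

```text
{'time_s': 0.0, 'joint_pos': array([ 1.29499483e+00,  1.26400404e-01, -4.06200258e-02,  1.40538893e+00,
        2.73386762e-05,  1.57080090e+00]), 'qd': array([ 1.77488392e-04, -1.61972830e-03, -6.41909603e-04,  9.88032455e-04,
       -7.23876763e-05,  2.10007732e-04]), 'joint_torque': array([ 1.29993932e-04, -4.35913575e+01,  3.52923274e+01,  1.72033516e-02,
        1.19164292e-04,  5.08101166e-06]), 'position': array([0.14284853, 0.50476961, 0.23051226]), 'tcp_rot': array([ 2.50496639e+00,  1.89440443e+00, -2.04618323e-03]), 'ft_force': array([0.11150737, 0.12526096, 0.04962699]), 'ft_torque': array([-0.08910632, -0.0110034 ,  0.06412759]), 'finger_gap': 0.9994676925214018}
side {'mtx': [[445.7514975266521, 0.0, 267.6421014041678], [0.0, 445.7514975266521, 201.82912343200468], [0.0, 0.0, 1.0]], 'R': [[0.7999543606813811, -0.5997560155738503, 0.019124398286536812], [-0.30046052718141547, -0.4279347708479321, -0.8524055980020273], [0.5194193801088948, 0.6761394483997423, -0.5225312946465352]], 't': [-0.4752906913688941, 0.31529308990530963, 0.8657211453363661]}
top {'mtx': [[451.4082748137867, 0.0, 251.69342908534276], [0.0, 451.4082748137867, 193.40254582966054], [0.0, 0.0, 1.0]], 'R': [[-0.04626152744922548, -0.9989160175289852, -0.00516342929620841], [-0.9786059151198516, 0.04635708057418789, -0.20045319646510082], [0.20047527022179726, -0.004220308598982608, -0.9796896728172788]], 't': [0.02033029010792865, 0.6099982783682126, 1.148930435379953]}
wrist {'mtx': [[277.53154774154854, 0.0, 256.7633876982682], [0.0, 277.53154774154854, 189.45753440358877], [0.0, 0.0, 1.0]], 'hand_eye': [[0.9999995060316269, 0.0008332685766087812, -0.0005418486695391956, 7.857420575407836e-05], [-0.0006379730158070883, 0.9561260988484848, 0.29295473386038384, -0.07419286396748212], [0.0007621856286673556, -0.29295424346518084, 0.9561261581552984, -0.14209531625803576], [0.0, 0.0, 0.0, 1.0]]}
```

View pics/side0.png

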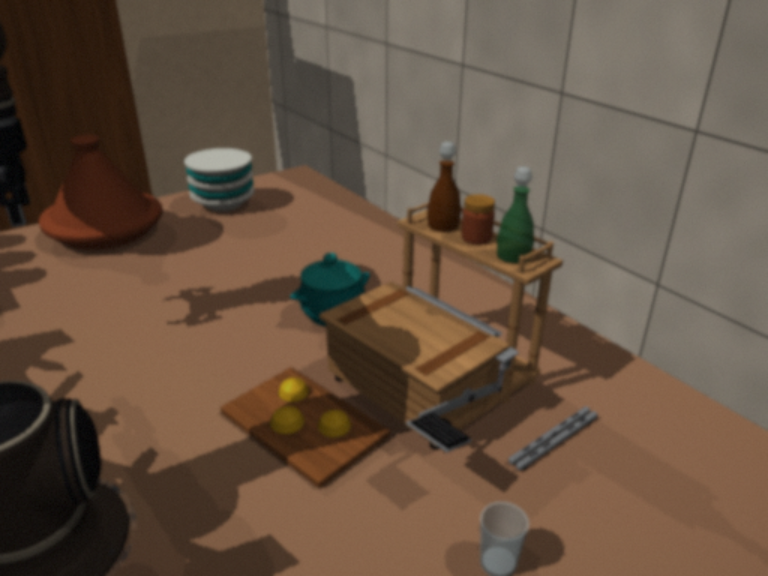

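View pics/top0.png

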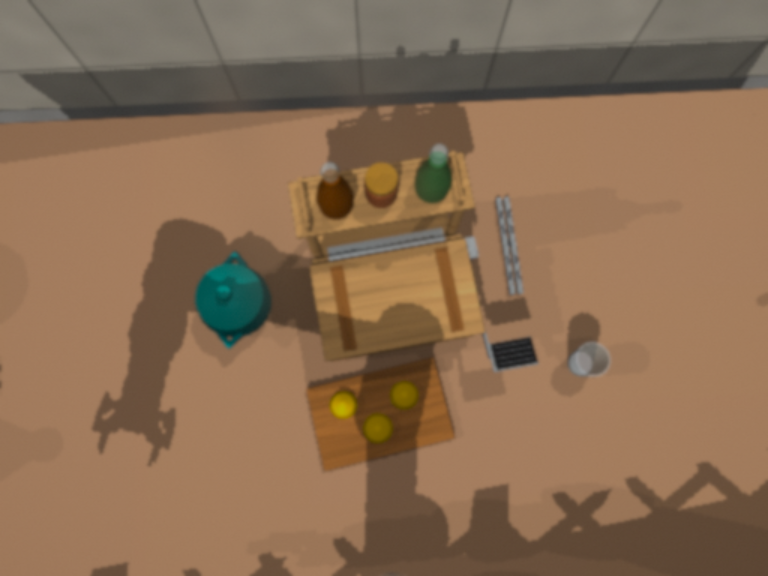

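View pics/wrist0.png

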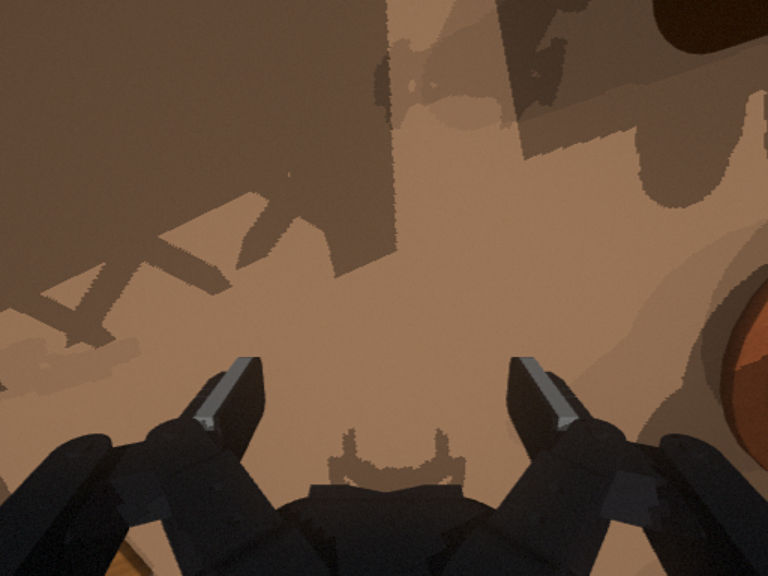

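The top view (768x576) shows the paddle's black top at about (515,353), the lid's front corners at (325,357) and (482,333), the glass at (590,360) and the trivet at (510,245). In the side view the paddle is at about (440,431).

```bash
cat > h.py <<'E'
from workcell import *
import numpy as np, cv2
def ray(c,uv):  # uv full-res px
    d=np.linalg.inv(c["mtx"])@np.array([*uv,1.]); R=np.array(c["R"]);t=np.array(c["t"])
    return -R.T@t, R.T@d
def atz(c,uv,z):
    o,d=ray(c,uv); return o+d*(z-o[2])/d[2]
def proj(c,X):
    p=c["mtx"]@(np.array(c["R"])@np.array(X)+c["t"]); return p[:2]/p[2]
def tri(c1,a,c2,b):
    P=[np.array(c["mtx"])@np.c_[c["R"],c["t"]] for c in(c1,c2)]
    X=cv2.triangulatePoints(P[0],P[1],np.float64(a),np.float64(b)).ravel(); return X[:3]/X[3]
E
python3 - <<'E'
from h import *
np.set_printoptions(precision=4,suppress=True)
T=camera("top");S=camera("side")
f=lambda a:np.array(a)/1.5
print("paddle top@.116",atz(T,f((515,353)),.116),"side",atz(S,f((440,431)),.116),"tri",tri(T,f((515,353)),S,f((440,431))))
L={k:atz(T,f(v),.136) for k,v in dict(fl=(325,357),fr=(482,333),rl=(312,263),rr=(468,240)).items()}
print(L)
y=L['fl']-L['fr'];print("width",np.linalg.norm(y),"depth",np.linalg.norm(L['rr']-L['fr']),"yaw",np.degrees(np.arctan2(-y[0],y[1])))
print("glass foot",atz(S,f((500,565)),0),"glass rim top",atz(T,f((594,358)),.08))
for n,c,(u,v) in(("t",T,(343,235)),("s",S,(293,287))):
    im=c["image"][v-50:v+50,u-60:u+60,::-1];cv2.imwrite(f"pics/crop_{n}.png",cv2.resize(im,None,fx=6,fy=6))
E
```

```text
paddle top@.116 [ 0.481  -0.2327  0.116 ] side [ 0.4807 -0.2338  0.116 ] tri [ 0.4812 -0.233   0.1151]
{'fl': array([0.4871, 0.0835, 0.136 ]), 'fr': array([ 0.5146, -0.1771,  0.136 ]), 'rl': array([0.6471, 0.1006, 0.136 ]), 'rr': array([ 0.6747, -0.1656,  0.136 ])}
width 0.26209294320214555 depth 0.1605147919443908 yaw 6.030837178055268
glass foot [ 0.4694 -0.3765  0.    ] glass rim top [ 0.4697 -0.3751  0.08  ]
```

View pics/crop_t.png

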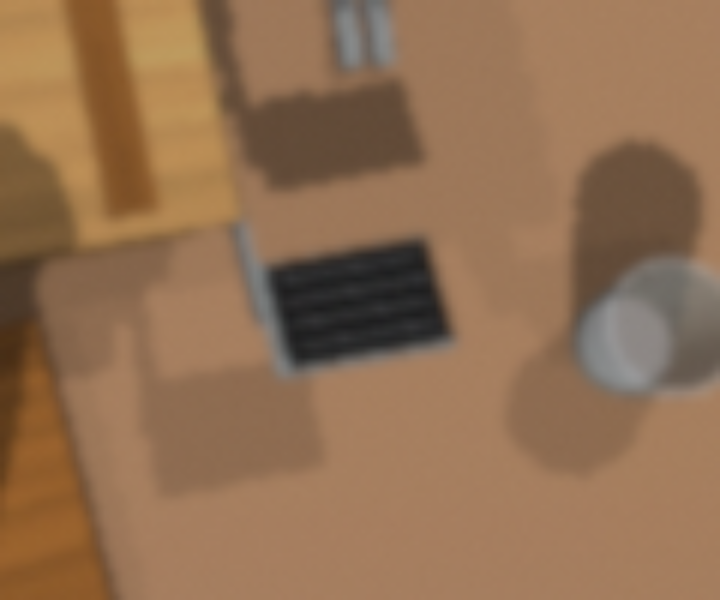

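View pics/crop_s.png

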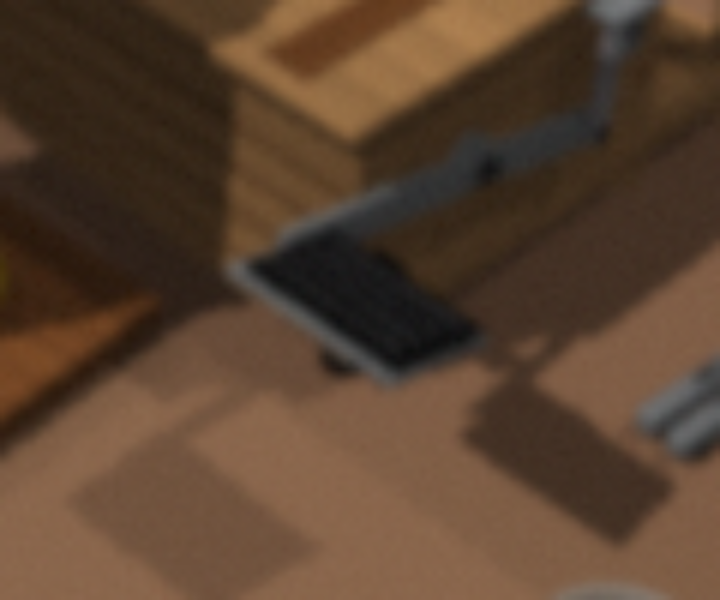

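```bash
cat >> h.py <<'E'
from scipy.spatial.transform import Rotation as Ro
def todo(target,yaw=np.radians(96)):
    s=read_state();R=Ro.from_rotvec(s["tcp_rot"]);
    G=Ro.from_matrix(np.c_[[np.cos(yaw),np.sin(yaw),0],[np.sin(yaw),-np.cos(yaw),0],[0,0,-1]])
    np.set_printoptions(precision=3,suppress=True)
    print("t",s["time_s"],"pos",s["position"],"F",s["ft_force"],"gap",s["finger_gap"],"q",s["joint_pos"])
    print("tool cm",R.inv().apply(np.array(target)-s["position"])*100,"twist deg",np.degrees((R.inv()*G).as_rotvec()))
E
python3 -m handwheel '[{"jaw":0,"translation":[-3,2.6,0.3],"twist":[0,0,0]},{"jaw":0,"translation":[-3,2.6,0],"twist":[0,0,0]},{"jaw":0,"translation":[-3,2.6,0],"twist":[0,0,0]},{"jaw":0,"translation":[-3,2.6,0],"twist":[0,0,0]},{"jaw":0,"translation":[-3,2.6,0],"twist":[0,0,0]}]'
python3 -m handwheel '[{"jaw":0,"translation":[-3,2.6,0],"twist":[0,0,0]},{"jaw":0,"translation":[-3,2.6,0],"twist":[0,0,0]},{"jaw":0,"translation":[-3,2.6,0],"twist":[0,0,0]},{"jaw":0,"translation":[-3,2.6,0],"twist":[0,0,0]},{"jaw":0,"translation":[-3,2.6,0],"twist":[0,0,0]}]'
python3 -c "
from h import *
todo([.481,-.235,.20])"
```

```text
time_s: 0.67
position: [0.2273, 0.3252, 0.2242]
tcp_rot: [2.494, 1.909, -0.006]
ft_force: [1.2, 0.3, 1.0]
finger_gap: 0.298
time_s: 1.08
position: [0.3145, 0.1378, 0.2248]
tcp_rot: [2.488, 1.915, -0.001]
ft_force: [0.7, 0.3, -0.1]
finger_gap: 0.0
t 1.0833 pos [0.315 0.138 0.225] F [ 0.75   0.289 -0.085] gap 5.399118480824186e-06 q [ 0.414 -0.218 -0.38   1.41  -0.002  0.673]
tool cm [-31.769  25.632   2.549] twist deg [  0.046   0.093 -20.83 ]
```

```bash

python3 -m handwheel '[{"jaw":0,"translation":[-3,2.5,0],"twist":[0,0,0]},{"jaw":0,"translation":[-3,2.5,0],"twist":[0,0,0]},{"jaw":0,"translation":[-3,2.5,0],"twist":[0,0,0]},{"jaw":0,"translation":[-3,2.5,0],"twist":[0,0,0]},{"jaw":0,"translation":[-3,2.5,0],"twist":[0,0,0]}]'
python3 -m handwheel '[{"jaw":0,"translation":[-3,2.5,0],"twist":[0,0,0]},{"jaw":0,"translation":[-3,2.5,0],"twist":[0,0,0]},{"jaw":0,"translation":[-3,2.5,0],"twist":[0,0,0]},{"jaw":0,"translation":[-3,2.5,0],"twist":[0,0,0]},{"jaw":0,"translation":[0,0,0.5],"twist":[0,0,-5]}]'
python3 -m handwheel '[{"jaw":0,"translation":[0,0,0.3],"twist":[0,0,-6]},{"jaw":0,"translation":[0,0,0.3],"twist":[0,0,-5]},{"jaw":0,"translation":[0,0,0.3],"twist":[0,0,-5]}]'
python3 -c "
from h import *
todo([.481,-.235,.16])"
```

```text
time_s: 1.5
position: [0.398, -0.0496, 0.2265]
tcp_rot: [2.487, 1.913, 0.007]
ft_force: [1.3, 1.4, 0.1]
finger_gap: 0.0
time_s: 1.92
position: [0.467, -0.2062, 0.2219]
tcp_rot: [2.405, 2.008, 0.008]
ft_force: [-0.4, 0.8, 0.5]
finger_gap: -0.001
time_s: 2.17
position: [0.4675, -0.2103, 0.2104]
tcp_rot: [2.096, 2.332, 0.005]
ft_force: [-1.7, 0.4, -0.7]
finger_gap: 0.001
t 2.1667 pos [ 0.468 -0.21   0.21 ] F [-1.689  0.351 -0.661] gap 0.0013630189773026424 q [-0.423  0.098 -0.117  1.35   0.001 -0.53 ]
tool cm [-2.587  1.047  5.052] twist deg [0.357 0.133 0.121]
```

```bash

python3 -m handwheel '[{"jaw":0,"translation":[-1.3,0.5,1.7],"twist":[0.3,0,0]},{"jaw":0,"translation":[-1.3,0.5,1.7],"twist":[0,0,0]},{"jaw":0,"translation":[0,0,1.5],"twist":[0,0,0]},{"jaw":0,"translation":[0,0,0],"twist":[0,0,0]}]'
python3 - <<'E'
from h import *
todo([.481,-.235,.14])
for n,(u,v) in dict(top=(343,235),side=(293,287)).items():
    c=camera(n);im=c["image"][v-75:v+75,u-100:u+100,::-1].copy()
    cv2.imwrite(f"pics/h1_{n}.png",cv2.resize(im,None,fx=4,fy=4))
E
```

```text
time_s: 2.5
position: [0.481, -0.2367, 0.1595]
tcp_rot: [2.093, 2.339, -0.001]
ft_force: [-0.8, -0.4, -1.3]
finger_gap: -0.004
t 2.5 pos [ 0.481 -0.237  0.16 ] F [-0.82 -0.4  -1.33] gap -0.004281872450633612 q [-0.457  0.154 -0.164  1.25  -0.001 -0.567]
tool cm [0.178 0.019 1.952] twist deg [0.076 0.145 0.347]
```

View pics/h1_top.png

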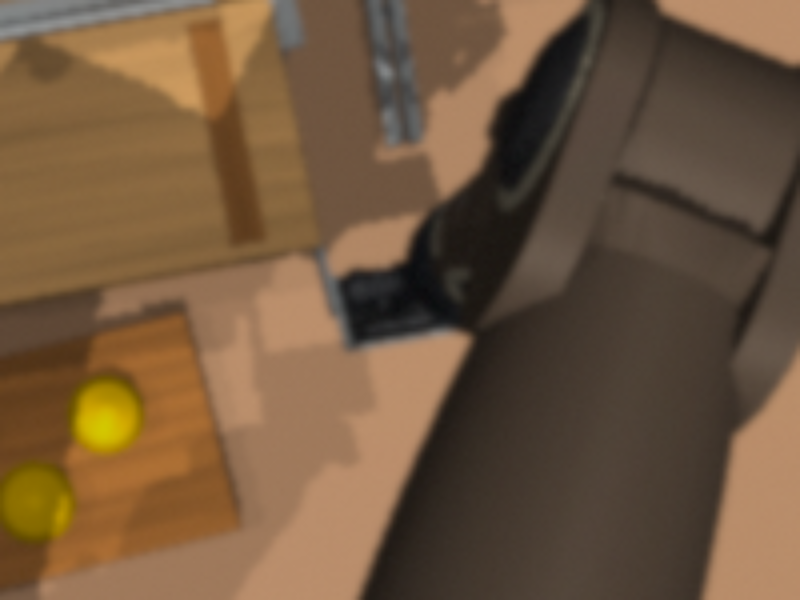

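View pics/h1_side.png

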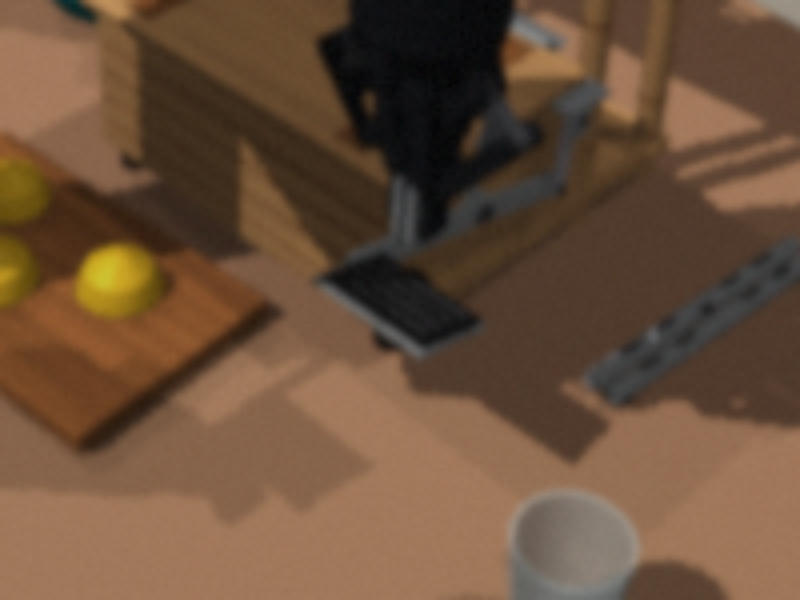

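The fingertips hang about 40 mm over the paddle (it shows in the top crop at 345–440, 270–345, clear of lid and glass). Now I press down.

```bash

python3 -m handwheel '[{"jaw":0,"translation":[0,0,1.5],"twist":[0,0,0]},{"jaw":0,"translation":[0,0,1.2],"twist":[0,0,0]},{"jaw":0,"translation":[0,0,0.8],"twist":[0,0,0]},{"jaw":0,"translation":[0,0,0.6],"twist":[0,0,0]},{"jaw":0,"translation":[0,0,0.6],"twist":[0,0,0]}]'
python3 -m handwheel '[{"jaw":0,"translation":[0,0,0.6],"twist":[0,0,0]},{"jaw":0,"translation":[0,0,0.6],"twist":[0,0,0]},{"jaw":0,"translation":[0,0,0.6],"twist":[0,0,0]}]'
python3 - <<'E'
from h import *
todo([.481,-.235,.061])
E
```

```text
time_s: 3.02
position: [0.4846, -0.2375, 0.1194]
tcp_rot: [2.084, 2.332, 0.004]
ft_force: [0.6, 0.5, 0.7]
finger_gap: -0.0
time_s: 3.27
position: [0.4843, -0.238, 0.1033]
tcp_rot: [2.082, 2.33, 0.002]
ft_force: [-4.2, 0.2, 8.1]
finger_gap: -0.001
t 3.2667 pos [ 0.484 -0.238  0.103] F [-4.192  0.213  8.12 ] gap -0.0014921280674238591 q [-0.455  0.17  -0.27   1.114 -0.004 -0.567]
tool cm [ 0.387 -0.345  4.223] twist deg [0.696 0.685 0.429]
```

```bash

python3 -m handwheel '[{"jaw":0,"translation":[0.1,-0.1,0.6],"twist":[0.2,0.2,0]},{"jaw":0,"translation":[0.1,-0.1,0.6],"twist":[0,0,0]},{"jaw":0,"translation":[0,-0.05,0.6],"twist":[0,0,0]},{"jaw":0,"translation":[0,-0.05,0.6],"twist":[0,0,0]}]'
python3 - <<'E'
from h import *
todo([.481,-.235,.061])
for n,(u,v) in dict(side=(293,240)).items():
    c=camera(n);im=c["image"][v-75:v+75,u-100:u+100,::-1].copy()
    cv2.imwrite(f"pics/h2_{n}.png",cv2.resize(im,None,fx=4,fy=4))
E
```

```text
time_s: 3.6
position: [0.4827, -0.2383, 0.0831]
tcp_rot: [2.08, 2.327, 0.001]
ft_force: [-0.9, 2.7, 6.5]
finger_gap: -0.002
t 3.6 pos [ 0.483 -0.238  0.083] F [-0.946  2.738  6.549] gap -0.002132646133415734 q [-0.456  0.177 -0.309  1.066 -0.005 -0.568]
tool cm [ 0.379 -0.165  2.199] twist deg [0.785 0.834 0.408]
```

View pics/h2_side.png

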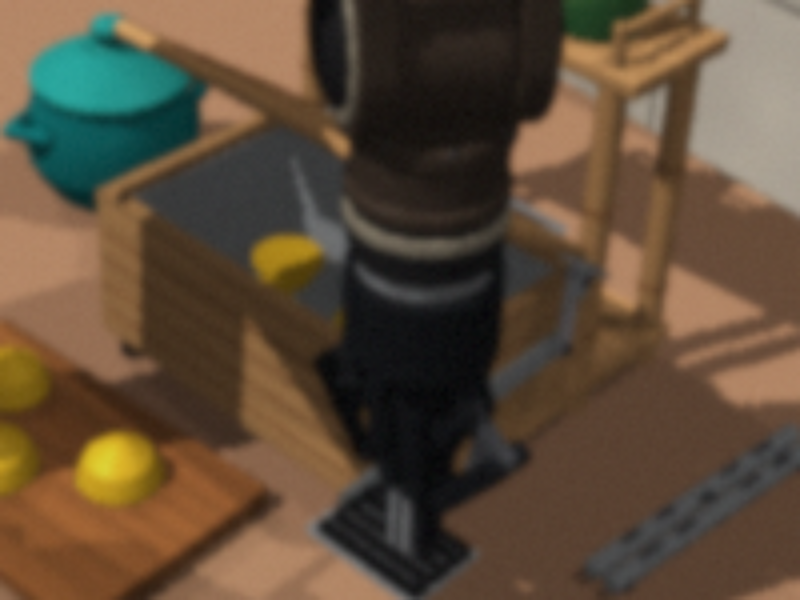

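The side view shows the lid about half raised and clear of the wrist. The fingertips are centred on the paddle near (400,530).

```bash

python3 -m handwheel '[{"jaw":0,"translation":[0.2,-0.1,0.6],"twist":[0.2,0.2,0]},{"jaw":0,"translation":[0.1,-0.1,0.6],"twist":[0,0,0]},{"jaw":0,"translation":[0.1,-0.05,0.6],"twist":[0,0,0]},{"jaw":0,"translation":[0,0,0.6],"twist":[0,0,0]}]'
python3 -m handwheel '[{"jaw":0,"translation":[0,0,0.5],"twist":[0,0,0]},{"jaw":0,"translation":[0,0,0.5],"twist":[0,0,0]}]'
python3 - <<'E'
from h import *
todo([.481,-.235,.061])
E
```

```text
time_s: 3.98
position: [0.4845, -0.2376, 0.0631]
tcp_rot: [2.076, 2.321, 0.003]
ft_force: [-3.7, 4.8, 20.5]
finger_gap: 0.003
time_s: 4.15
position: [0.485, -0.2378, 0.0623]
tcp_rot: [2.072, 2.318, 0.006]
ft_force: [-21.5, 9.6, 49.1]
finger_gap: -0.002
t 4.15 pos [ 0.485 -0.238  0.062] F [-21.46    9.628  49.059] gap -0.0017604813995874653 q [-0.453  0.182 -0.35   1.006 -0.006 -0.565]
tool cm [ 0.323 -0.371  0.118] twist deg [1.421 1.271 0.412]
```

```bash

python3 -m handwheel '[{"jaw":0,"translation":[0,-0.1,0.15],"twist":[0.3,0.3,0]},{"jaw":0,"translation":[0,0,0.15],"twist":[0,0,0]},{"jaw":0,"translation":[0,0,0.15],"twist":[0,0,0]}]'
python3 - <<'E'
from h import *
todo([.481,-.235,.061])
for n in("side","top"):
    cv2.imwrite(f"pics/h3_{n}.png",cv2.resize(camera(n)["image"][:,:,::-1],(768,576)))
E
```

```text
time_s: 4.4
position: [0.4844, -0.2378, 0.0638]
tcp_rot: [2.073, 2.32, 0.008]
ft_force: [-1.0, 1.4, 3.0]
finger_gap: -0.001
t 4.4 pos [ 0.484 -0.238  0.064] F [-0.98   1.409  3.005] gap -0.001463065786840312 q [-0.454  0.182 -0.347  1.011 -0.004 -0.567]
tool cm [ 0.325 -0.317  0.269] twist deg [1.394 1.122 0.44 ]
```

View pics/h3_side.png

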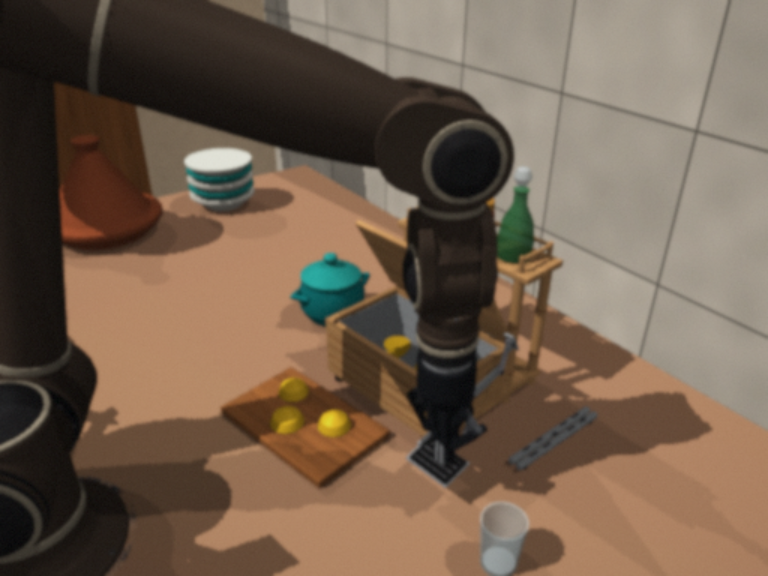

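View pics/h3_top.png

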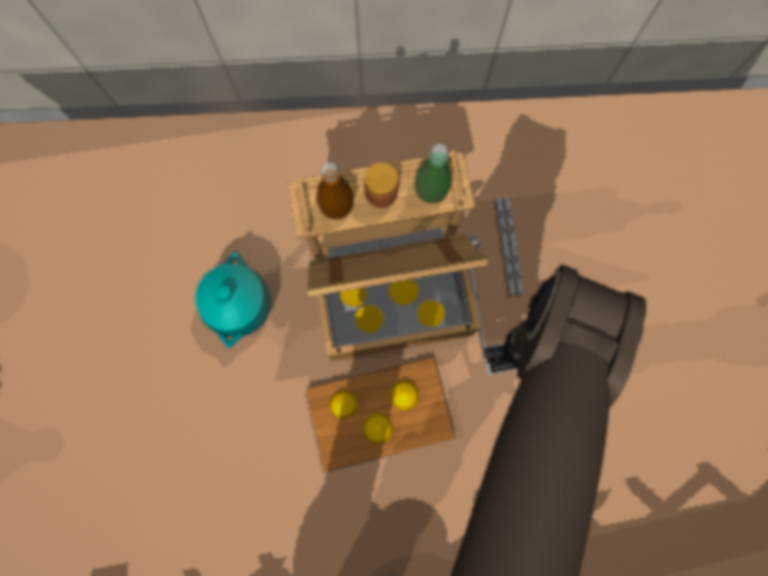

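The side view shows the lid standing up (left front corner at 360,222). The top view shows its front edge from (308,291) to (485,262), with all bystanders unmoved. I'll check the lid height while holding.

```bash

python3 -m handwheel '[{"jaw":0,"translation":[0,-0.1,0.35],"twist":[0.3,0.3,0]},{"jaw":0,"translation":[0,0,0.3],"twist":[0,0,0]},{"jaw":0,"translation":[0,0,0.25],"twist":[0,0,0]},{"jaw":0,"translation":[0,0,0.25],"twist":[0,0,0]},{"jaw":0,"translation":[0,0,0.25],"twist":[0,0,0]}]'
python3 - <<'E'
from h import *
T=camera("top");S=camera("side")
for n,c,(u,v) in(("t",T,(265,185)),("s",S,(260,165))):
    cv2.imwrite(f"pics/h4{n}.png",cv2.resize(c["image"][v-50:v+50,u-65:u+65,::-1],None,fx=6,fy=6))
f=lambda a:np.array(a)/1.5
print(tri(T,f((308,291)),S,f((360,222))))
E
```

```text
time_s: 4.92
position: [0.4847, -0.2379, 0.0629]
tcp_rot: [2.071, 2.32, 0.013]
ft_force: [-10.1, 4.6, 22.8]
finger_gap: 0.001
[0.57184003 0.09390102 0.27427329]
```

View pics/h4t.png

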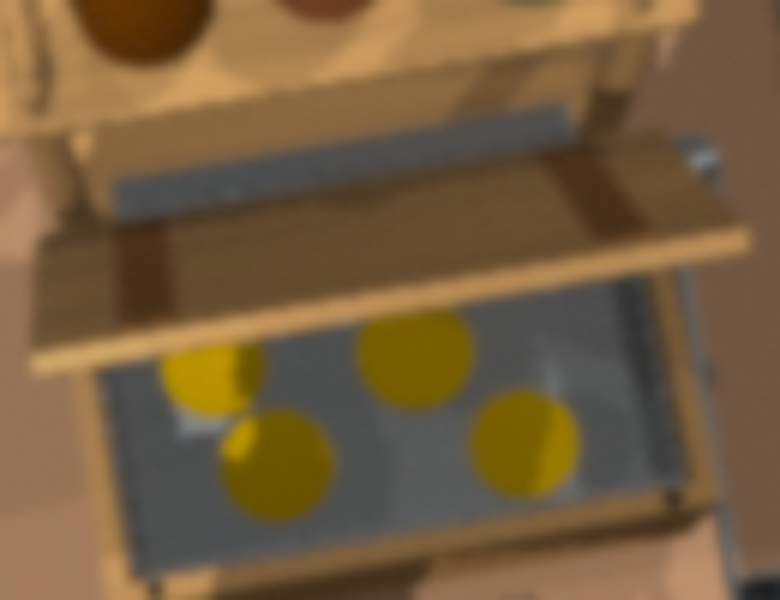

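View pics/h4s.png

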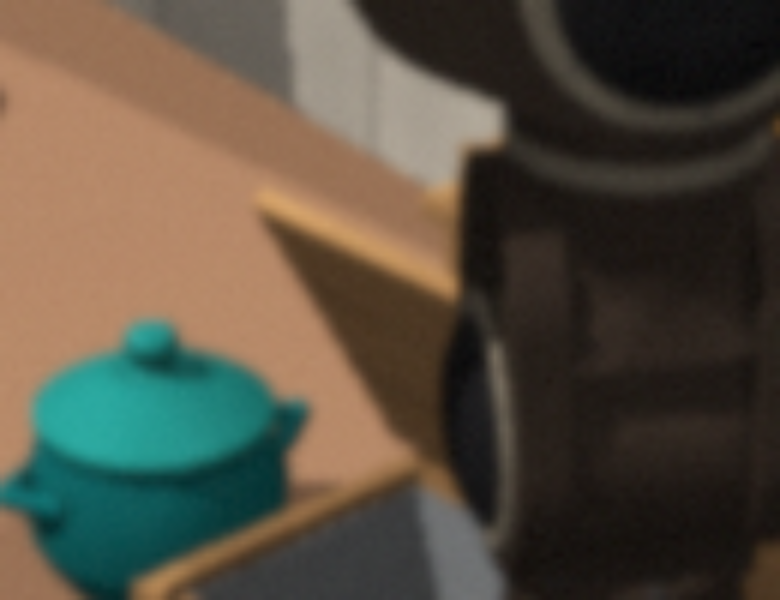

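The lid front edge triangulates to z about 0.274 m at its lower edge. That fits fully open, and the paddle is on its stop with 23 N. Holding for more than 3 s.

```bash

python3 -m handwheel '[{"jaw":0,"translation":[0,0,0.25],"twist":[0,0,0]},{"jaw":0,"translation":[0,0,0.25],"twist":[0,0,0]},{"jaw":0,"translation":[0,0,0.25],"twist":[0,0,0]},{"jaw":0,"translation":[0,0,0.25],"twist":[0,0,0]},{"jaw":0,"translation":[0,0,0.25],"twist":[0,0,0]}]'
python3 -m handwheel '[{"jaw":0,"translation":[0,0,0.25],"twist":[0,0,0]},{"jaw":0,"translation":[0,0,0.25],"twist":[0,0,0]},{"jaw":0,"translation":[0,0,0.25],"twist":[0,0,0]},{"jaw":0,"translation":[0,0,0.25],"twist":[0,0,0]},{"jaw":0,"translation":[0,0,0.25],"twist":[0,0,0]}]'
python3 -m handwheel '[{"jaw":0,"translation":[0,0,0.25],"twist":[0,0,0]},{"jaw":0,"translation":[0,0,0.25],"twist":[0,0,0]},{"jaw":0,"translation":[0,0,0.25],"twist":[0,0,0]},{"jaw":0,"translation":[0,0,0.25],"twist":[0,0,0]},{"jaw":0,"translation":[0,0,0.25],"twist":[0,0,0]}]'
python3 -m handwheel '[{"jaw":0,"translation":[0,0,0.25],"twist":[0,0,0]},{"jaw":0,"translation":[0,0,0.25],"twist":[0,0,0]},{"jaw":0,"translation":[0,0,0.25],"twist":[0,0,0]},{"jaw":0,"translation":[0,0,0.25],"twist":[0,0,0]},{"jaw":0,"translation":[0,0,0.25],"twist":[0,0,0]}]'
```

```text
time_s: 5.43
position: [0.4848, -0.2379, 0.0629]
tcp_rot: [2.066, 2.315, 0.015]
ft_force: [-11.0, 4.3, 24.7]
finger_gap: -0.002
time_s: 5.85
position: [0.4848, -0.2379, 0.0628]
tcp_rot: [2.061, 2.311, 0.018]
ft_force: [-10.6, 4.8, 25.1]
finger_gap: 0.001
time_s: 6.27
position: [0.4848, -0.2379, 0.0628]
tcp_rot: [2.056, 2.306, 0.021]
ft_force: [-9.8, 4.7, 25.5]
finger_gap: 0.002
time_s: 6.68
position: [0.4848, -0.2379, 0.0627]
tcp_rot: [2.051, 2.301, 0.024]
ft_force: [-10.8, 3.8, 25.2]
finger_gap: -0.001
```

```bash

python3 -m handwheel '[{"jaw":0,"translation":[0,0,0.25],"twist":[0.2,0.2,0]},{"jaw":0,"translation":[0,0,0.25],"twist":[0.2,0.2,0]},{"jaw":0,"translation":[0,0,0.25],"twist":[0.2,0.2,0]},{"jaw":0,"translation":[0,0,0.25],"twist":[0.2,0.2,0]},{"jaw":0,"translation":[0,0,0.25],"twist":[0.2,0.2,0]}]'
python3 -m handwheel '[{"jaw":0,"translation":[0,0,0.25],"twist":[0.2,0.2,0]},{"jaw":0,"translation":[0,0,0.25],"twist":[0.2,0.2,0]},{"jaw":0,"translation":[0,0,0.25],"twist":[0.2,0.2,0]},{"jaw":0,"translation":[0,0,0.25],"twist":[0.2,0.2,0]},{"jaw":0,"translation":[0,0,0.25],"twist":[0.2,0.2,0]}]'
python3 -m handwheel '[{"jaw":0,"translation":[0,0,0.25],"twist":[0.2,0.2,0]},{"jaw":0,"translation":[0,0,0.25],"twist":[0.2,0.2,0]},{"jaw":0,"translation":[0,0,0.25],"twist":[0.2,0.2,0]},{"jaw":0,"translation":[0,0,0.25],"twist":[0.2,0.2,0]},{"jaw":0,"translation":[0,0,0.25],"twist":[0.2,0.2,0]}]'
python3 -m handwheel '[{"jaw":0,"translation":[0,0,0.25],"twist":[0.1,0.1,0]},{"jaw":0,"translation":[0,0,0.25],"twist":[0.1,0.1,0]},{"jaw":0,"translation":[0,0,0.25],"twist":[0.1,0.1,0]},{"jaw":0,"translation":[0,0,0.25],"twist":[0.1,0.1,0]},{"jaw":0,"translation":[0,0,0.25],"twist":[0.1,0.1,0]}]'
python3 -c "
from h import *
todo([.481,-.235,.115])"
```

```text
time_s: 7.1
position: [0.4848, -0.2379, 0.0628]
tcp_rot: [2.062, 2.315, 0.024]
ft_force: [-10.7, 5.0, 25.1]
finger_gap: 0.001
time_s: 7.52
position: [0.4848, -0.238, 0.0629]
tcp_rot: [2.074, 2.33, 0.025]
ft_force: [-9.5, 3.9, 24.9]
finger_gap: 0.005
time_s: 7.93
position: [0.4847, -0.2379, 0.063]
tcp_rot: [2.086, 2.344, 0.025]
ft_force: [-9.2, 4.2, 23.9]
finger_gap: -0.001
time_s: 8.35
position: [0.4847, -0.2379, 0.0631]
tcp_rot: [-2.087, -2.346, -0.027]
ft_force: [-9.5, 4.4, 23.7]
finger_gap: -0.0
t 8.35 pos [ 0.485 -0.238  0.063] F [-9.458  4.434 23.712] gap -0.0001943923125035163 q [-0.466  0.205 -0.319  1.044  0.017 -0.582]
tool cm [ 0.401 -0.279 -5.194] twist deg [ 0.65  -0.732  0.678]
```

Held over 3.4 s with about 24 N on the stop. Now the slow release.

```bash

python3 -m handwheel '[{"jaw":0,"translation":[0,0,-0.1],"twist":[0,0,0]},{"jaw":0,"translation":[0,0,-0.1],"twist":[0,0,0]},{"jaw":0,"translation":[0,0,-0.1],"twist":[0,0,0]},{"jaw":0,"translation":[0,0,-0.1],"twist":[0,0,0]},{"jaw":0,"translation":[0,0,-0.1],"twist":[0,0,0]}]'
python3 -c "
from h import *
todo([.481,-.235,.115])"
```

```text
time_s: 8.77
position: [0.484, -0.238, 0.0682]
tcp_rot: [-2.087, -2.345, -0.025]
ft_force: [-1.5, 0.3, 2.8]
finger_gap: -0.001
t 8.7667 pos [ 0.484 -0.238  0.068] F [-1.537  0.317  2.814] gap -0.0013327409299567056 q [-0.466  0.202 -0.312  1.056  0.016 -0.582]
tool cm [ 0.396 -0.219 -4.674] twist deg [ 0.57  -0.725  0.662]
```

```bash

python3 -m handwheel '[{"jaw":0,"translation":[0,0,-0.15],"twist":[0,0,0]},{"jaw":0,"translation":[0,0,-0.15],"twist":[0,0,0]},{"jaw":0,"translation":[0,0,-0.15],"twist":[0,0,0]},{"jaw":0,"translation":[0,0,-0.15],"twist":[0,0,0]},{"jaw":0,"translation":[0,0,-0.15],"twist":[0,0,0]}]'
python3 -m handwheel '[{"jaw":0,"translation":[0,0,-0.15],"twist":[0,0,0]},{"jaw":0,"translation":[0,0,-0.15],"twist":[0,0,0]},{"jaw":0,"translation":[0,0,-0.15],"twist":[0,0,0]},{"jaw":0,"translation":[0,0,-0.15],"twist":[0,0,0]},{"jaw":0,"translation":[0,0,-0.15],"twist":[0,0,0]}]'
python3 -c "
from h import *
todo([.481,-.235,.115])"
```

```text
time_s: 9.18
position: [0.4832, -0.2381, 0.0752]
tcp_rot: [-2.085, -2.343, -0.022]
ft_force: [-3.7, 0.3, 3.4]
finger_gap: 0.002
time_s: 9.6
position: [0.4828, -0.2382, 0.084]
tcp_rot: [-2.085, -2.342, -0.022]
ft_force: [-3.0, 0.1, 4.9]
finger_gap: -0.0
t 9.6 pos [ 0.483 -0.238  0.084] F [-2.994  0.103  4.883] gap -0.00010619046877053954 q [-0.467  0.193 -0.287  1.093  0.015 -0.583]
tool cm [ 0.381 -0.116 -3.101] twist deg [ 0.391 -0.764  0.646]
```

```bash

python3 -m handwheel '[{"jaw":0,"translation":[0,0,-0.15],"twist":[0,0,0]},{"jaw":0,"translation":[0,0,-0.15],"twist":[0,0,0]},{"jaw":0,"translation":[0,0,-0.15],"twist":[0,0,0]},{"jaw":0,"translation":[0,0,-0.15],"twist":[0,0,0]},{"jaw":0,"translation":[0,0,-0.15],"twist":[0,0,0]}]'
python3 -m handwheel '[{"jaw":0,"translation":[0,0,-0.15],"twist":[0,0,0]},{"jaw":0,"translation":[0,0,-0.15],"twist":[0,0,0]},{"jaw":0,"translation":[0,0,-0.15],"twist":[0,0,0]},{"jaw":0,"translation":[0,0,-0.15],"twist":[0,0,0]},{"jaw":0,"translation":[0,0,-0.15],"twist":[0,0,0]}]'
python3 -m handwheel '[{"jaw":0,"translation":[0,0,-0.1],"twist":[0,0,0]},{"jaw":0,"translation":[0,0,-0.1],"twist":[0,0,0]},{"jaw":0,"translation":[0,0,-0.1],"twist":[0,0,0]},{"jaw":0,"translation":[0,0,-0.1],"twist":[0,0,0]},{"jaw":0,"translation":[0,0,-0.1],"twist":[0,0,0]}]'
python3 -c "
from h import *
todo([.481,-.235,.115])"
```

```text
time_s: 10.02
position: [0.483, -0.2382, 0.0932]
tcp_rot: [-2.086, -2.343, -0.023]
ft_force: [-2.5, 0.2, 4.9]
finger_gap: 0.0
time_s: 10.43
position: [0.4842, -0.2381, 0.1031]
tcp_rot: [-2.087, -2.345, -0.027]
ft_force: [-2.4, 1.6, 6.0]
finger_gap: -0.001
time_s: 10.85
position: [0.4858, -0.2379, 0.1112]
tcp_rot: [2.087, 2.346, 0.032]
ft_force: [-2.3, 0.8, 5.9]
finger_gap: 0.004
t 10.85 pos [ 0.486 -0.238  0.111] F [-2.336  0.772  5.859] gap 0.004070238116668122 q [-0.466  0.177 -0.245  1.143  0.019 -0.583]
tool cm [ 0.348 -0.434 -0.378] twist deg [ 0.93  -0.706  0.704]
```

```bash

python3 -m handwheel '[{"jaw":0,"translation":[0,0,-0.05],"twist":[0,0,0]},{"jaw":0,"translation":[0,0,-0.05],"twist":[0,0,0]},{"jaw":0,"translation":[0,0,-0.05],"twist":[0,0,0]},{"jaw":0,"translation":[0,0,-0.05],"twist":[0,0,0]},{"jaw":0,"translation":[0,0,-0.05],"twist":[0,0,0]}]'
python3 -m handwheel '[{"jaw":0,"translation":[0,0,-0.1],"twist":[0,0,0]},{"jaw":0,"translation":[0,0,-0.1],"twist":[0,0,0]},{"jaw":0,"translation":[0,0,-0.1],"twist":[0,0,0]},{"jaw":0,"translation":[0,0,-0.1],"twist":[0,0,0]},{"jaw":0,"translation":[0,0,-0.1],"twist":[0,0,0]}]'
python3 -c "
from h import *
todo([.481,-.235,.20])"
```

```text
time_s: 11.27
position: [0.4876, -0.2377, 0.1172]
tcp_rot: [2.083, 2.343, 0.037]
ft_force: [-0.2, -0.1, -0.3]
finger_gap: 0.0
time_s: 11.68
position: [0.4887, -0.2378, 0.1216]
tcp_rot: [2.082, 2.343, 0.039]
ft_force: [0.9, -0.3, 0.1]
finger_gap: 0.002
t 11.6833 pos [ 0.489 -0.238  0.122] F [ 0.88  -0.289  0.064] gap 0.0018302453162850143 q [-0.465  0.172 -0.227  1.159  0.022 -0.583]
tool cm [ 0.456 -0.55  -7.855] twist deg [ 1.321 -0.677  0.762]
```

Contact is gone. I'll lift clear, up and toward the robot, and check.

```bash

python3 -m handwheel '[{"jaw":0,"translation":[0,-0.2,-1.5],"twist":[0,0,0]},{"jaw":0,"translation":[0,-0.2,-2.5],"twist":[0,0,0]},{"jaw":0,"translation":[0,-0.2,-3],"twist":[0,0,0]},{"jaw":0,"translation":[0,-1,-3],"twist":[0,0,0]},{"jaw":0,"translation":[0,-2,-2],"twist":[0,0,0]}]'
python3 -m handwheel '[{"jaw":0,"translation":[0,-3,0],"twist":[0,0,0]},{"jaw":0,"translation":[0,-3,0],"twist":[0,0,0]},{"jaw":0,"translation":[0,-2,0],"twist":[0,0,0]},{"jaw":0,"translation":[0,0,0],"twist":[0,0,0]},{"jaw":0,"translation":[0,0,0],"twist":[0,0,0]}]'
python3 - <<'E'
from h import *
todo([.481,-.235,.20])
for n in("side","top"):
    cv2.imwrite(f"pics/h5_{n}.png",cv2.resize(camera(n)["image"][:,:,::-1],(768,576)))
E
```

```text
time_s: 12.1
position: [0.4491, -0.2421, 0.2379]
tcp_rot: [-2.08, -2.347, -0.035]
ft_force: [-0.1, -0.7, 0.1]
finger_gap: -0.004
time_s: 12.52
position: [0.3671, -0.2534, 0.2434]
tcp_rot: [2.081, 2.347, 0.037]
ft_force: [-0.6, 0.3, -0.3]
finger_gap: -0.004
t 12.5167 pos [ 0.367 -0.253  0.243] F [-0.555  0.3   -0.333] gap -0.0038860067757018925 q [-0.619 -0.029 -0.177  1.416  0.023 -0.739]
tool cm [ 0.408 11.43   4.592] twist deg [ 1.206 -0.703  0.881]
```

View pics/h5_side.png

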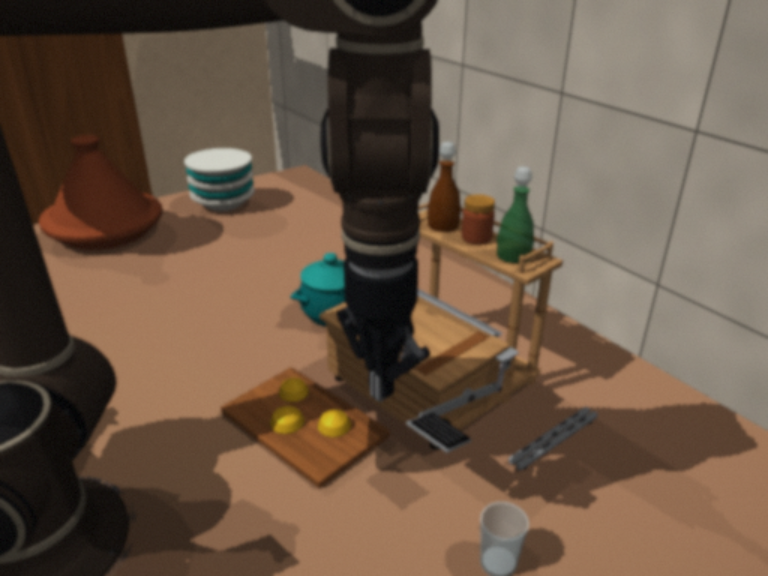

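View pics/h5_top.png

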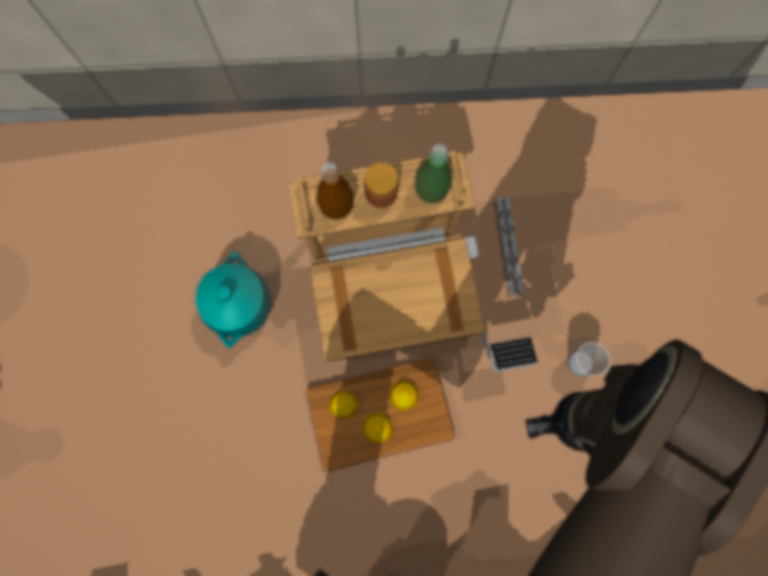

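The lid is shut, with its corners back at (325,357) and (482,333). The paddle is up at (515,353), every bystander is at its starting pixels, and the hand is clear.

```bash
python3 -c "
from workcell import *
print(close_job())"
```

```text
the job is handed in; nothing more can be done
None
```

I worked the caddy by the lever as asked, and the job is handed in at about 12.5 s of the 45 s allowed; no verdict was reported.

- **Opening:** I pressed the paddle down to its stop with the closed fingertips. The force peaked at about 49 N when it reached the stop.
- **Holding:** I held it down from about 4.0 to 8.35 s. From about 4.9 s on it sat on the stop at a steady 23–25 N. Around 4.4 s the force eased to 3 N and the fingertips rose about 1.5 mm, which I estimate at only about 0.03 rad of lid angle.
- **Closing:** I let the paddle up over about 2.7 s. The fingers stayed loaded until the paddle was nearly at rest height and lost contact by 11.3 s. I then lifted the hand clear.

- **Lid open:** I measured its front edge once at 274 mm, against 281 mm given for fully open. I took the point as the lower edge of the 10 mm panel, which fits fully open, but I could not read the lid angle directly.
- **End state:** the last pictures show the lid shut, the paddle up, and every bystander where it stood at the start. The wrist force was near zero, so the robot was touching nothing.

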